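# Hold the magnifier over the sherd for the illustrator

### The job

Set up the sherd for drawing: turn the knurled ring of the rotary stage until its pointer stands on the zero mark, and let go of it. Then pick up the rectangular magnifier by its handle, carry it clear of the finds basket and hold it level about 3 cm above the sherd, centred over it and with its long sides running along the sherd's long sides, touching neither sherd nor stage; the program finishes while still holding it there. Do not touch the sherd at all, keep the fingers off the lens pane, and leave everything else on the table where it is.

Things in the scene. Friction and masses are not known exactly. Their poses are not given: they have to be found in the camera images.
- stage: manual rotary stage, fixed to the table: dark square base 130 x 130 x 12 mm, on it a graduated metal disc 120 mm in diameter (top at 14 mm) and the turning knurled ring that carries the sherd. Origin at the centre of the base's underside, on the turning axis; z up; its x axis points from the turning axis to the zero mark
- zero_mark (a point): outer end of the zero mark on the stage's disc: the one long, broad black line (radius 43 to 64 mm) with a small bright steel block at its outer end; this point is at 63 mm radius, 15 mm above the table
- dial (a joint): angle in rad of the knurled ring, positive counter-clockwise from above; 0 = pointer on the zero mark; starts 0.45 to 1.3 rad. The ring is a metal drum 62 mm in diameter, from 15 to 40 mm above the table, turning about the vertical through the stage's origin against light friction (0.05 N m), staying where it is left, about 3 rad either way
- dial_grip (a point): point on the turning axis 30 mm above the table, mid-height of the ring's grip surface. Grip the ring across its diameter from above, at any angle; the sherd fits between the fingers. Fingertips 20 mm or more above the table clear pointer and graduations
- pointer_tip (a point): tip of the pointer, a flat steel tongue at the foot of the knurled ring, turning with it, 15 to 18 mm above the table; the tip is at 50 mm radius
- sherd: the potsherd, brown fired clay, 50 mm long (its x) x 31 mm wide (its y) x 11 mm thick, bedded in putty on top of the knurled ring and turning with it; origin at its underside, on the turning axis, 43 mm above the table. Its long axis stands square to the pointer
- sherd_top (a point): highest point of the sherd, on the turning axis, 54 mm above the table
- magnifier: rectangular hand magnifier lying flat: black frame 92 (x) x 62 (y) mm, 10 mm thick, straight black handle along its +x, 22 mm wide, 16 mm high, from x = 57 to 147 mm, joined to a short side of the frame by a steel neck. Origin under the frame's centre, on the underside of frame and handle; z up. About 100 g, centre of mass near x = 37 mm
- lens: the clear lens pane in the magnifier's frame, 80 mm (x) x 50 mm (y), between 2.5 and 7.5 mm above the magnifier's underside; its origin and axes are those of the magnifier (centre of the frame, at the underside)
- magnifier_grip (a point): place to grip on the magnifier's handle: x = 78 mm, mid-width, 8 mm above the underside; fingers close along the magnifier's y
- finds_basket: white perforated plastic crate full of potsherds, 250 x 140 x 70 mm (sherds stand up to about 90 mm), long side roughly along world x, standing in the middle between the rotary stage and the magnifier; origin under its centre
- spray_bottle: clear round spray bottle with white pump top, 68 mm diameter, 185 mm tall; origin under its centre
- card_box: white flat box with lid, 113 x 88 x 33 mm; origin under its centre
- caliper: steel vernier caliper lying flat, 230 mm long along its x, about 75 mm wide, 10 mm thick; origin at mid-beam on the underside
- brush: small wooden dusting brush lying flat, 170 mm long along its x, 20 mm thick; origin under its middle
- loupe: small round folding loupe, steel, about 75 x 42 mm, 15 mm thick; origin under its round lens (not the magnifier to be used)
- notebook: closed dark notebook, 148 x 210 x 18 mm; origin under its centre
- jar: small restored pottery jar, 92 mm diameter, 100 mm tall; origin under its centre
Things that resemble listed ones, but are neither listed nor needed, are in the scene too. Of the things that look like the card_box, the smaller one is meant. Of the things that look like the loupe, the smaller one is meant.

How it is judged:
By the outcome, as a careful person would: the job done as asked, in the order asked, and still so for the second after the job is handed in, while the arm keeps its last pose, push and grip.
It also fails if it takes over 72 s, if anything falls off the work surface, if the arm or the gripper's body presses on something with over 40 N, if the wrist force passes 120 N, or if a joint passes its speed limit or range.

### The arm

A 6-joint arm with a two-finger parallel gripper is mounted at the origin on the work surface. World frame = base frame: x ahead of the robot, y to its left, z up, the work surface at z = 0. Lengths are in m, angles in rad, forces in N, time in s.
With the tool pointing down it reaches from about 0.325 to 0.9 m from the base axis. Payload 6.1 kg.
Tool frame: the origin (TCP) lies on the centre line of the jaws, within the pads' length; the fingertips stand 11 mm ahead of it and the grasp point (between the pads) lies 8 mm behind it; x points along the fingers, z is the direction in which the jaws open and shut, and the axes are right-handed (so a half turn about x gives the same grasp; the last joint's range is limited). The gripper opens to 85 mm and grips with 20 to 120 N. Pads are 22 mm wide; open, the fingers measure 114 mm over their backs; the gripper's body (76 mm by 85 mm) begins 54 mm behind the grasp point. The pads swing forward as they close: fully open they stand 13 mm farther back than shut.
Start: joints at [-1.331, 0.22, 1.526, -0, 1.395, -0.126], TCP at [0.224, -0.584, 0.242] pointing down, gripper open.
Joint ranges: [-2.98, 2.98], [-0.91, 2.08], [0.09, 2.57], [-1.24, 4.39], [0.2, 2.65], [-2.68, 2.68]. Speed limits (rad/s): [2.57, 2.57, 3.01, 3.14, 3.14, 3.14].

### API

Orientations are given as a rotation vector (axis times angle).
In Python, from cell import robot gives the robot as it stands.
- The arm moves only by the shell command python3 -m creep 'ROWS'. ROWS is JSON, a list of rows, each an object of numbers: "claw": the closure, from -1 (fully open) to 1 (shut); "dx", "dy", "dz": the shift along the tool's x, y, z in cm; "turn": the turn about the tool's x in rad. In form: [{"claw": .., "dx": .., "dy": .., "dz": .., "turn": ..}, ...]. A call has 1 to 12 rows; each row shifts and turns the commanded pose from where the row before left it, along the tool's axes as they then stand; what a row does not reach is not made up. A row lasts 1/12 s, in which the tool goes at most 41.7 mm and 7.16 degrees, less where a joint would pass 70% of its speed; a pose out of reach is approached as far as the arm can. A call is refused whole if a number of a shift passes 4.17 or a number of a turn 0.125, either way. A call with a gripper value outside its range is refused whole. The fingers move at their own pace and stop on an object; the grip force is fixed at half the most. Time passes only in rows, so rows that do not move let the fingers close. It gives the time, the measured TCP pose, the force and the opening at its end, in the units of the state.
- robot.sense(): the state, without advancing time (a new reading comes with each control period).
- robot.get_image(name): name is "side" or "top" or "wrist"; returns a dict with "color" (384x512x3 uint8, red, green, blue), "z_map" (384x512 float32, m along the optical axis (not along the pixel's ray), 0 where there is no reading), "fx", "fy", "cx", "cy" (pixels), "k1" (the pictures are not rectified: a ray, as slopes to the right and down, at radius r is drawn at 1 + k1 r^2 times it, then the intrinsics apply), "world_to_cam" (4x4, takes a point from world to camera coordinates). Camera axes: x right, y down, z forward; pixel columns grow to the right and rows downward; lengths in m; the calibration is good to about 2 mm. A picture is of the moment at which its call begins.
- robot.sign_off(): hands the job in, once; it reports no verdict.
Trained networks look in a picture, given as the dict that the camera call returned (one of the last four; its "shot" number tells which), for a name from the list of things; names that differ only in an ending like _2 or _b are one class to them, and where a whole thing is asked for, a point or a joint stands for the part that bears it (a point fixed in the world has none). Each returns a list of dicts, best first, with "conf" (0 to 1); they miss things now and then, are a little off and sometimes report something else, mostly with a low value. They report only what shows in the picture. A call takes as long as a camera call. They do not tell look-alikes from the thing itself.
- robot.cut_out(picture, name): "mask" (384x512 bool, what is visible of it) and "position" ([column, row] in pixels, amid what is visible of it).
The state is a dict: "clock": time; "qpos": joint angles; "qvel": joint speeds; "tau": joint torques, N m; "tool_pos": TCP position; "tcp_rot": TCP orientation; "ft_force": force on the tool from outside, world axes, zero at the start; "moment": the same for the moment, N m; "finger_gap": finger opening in m.
Only numpy, scipy, OpenCV 4.12 (cv2) and the standard library are available. Lean on these libraries where they do the work, as an engineer would, in place of code of your own. Each camera call takes 0.05 s, during which the arm holds its last target. There are 200 camera calls.

## Working session

There is one attempt and no reset: what is moved stays moved. The work goes in short steps, Python scripts to look and compute and a shell command to move; the robot and the scene stay as the last step left them, time stands still between calls to the robot, and variables do not carry over. Pictures are saved under pics/ and viewed, and the job is handed in when it is done.

```bash
ls; mkdir -p pics
cat > h.py <<'E'
import numpy as np, cv2
from cell import robot
from scipy.spatial.transform import Rotation as R
def snap(cam,name):
    p=robot.get_image(cam); cv2.imwrite(f'pics/{name}.png',p['color'][:,:,::-1]); return p
def world(p,uv,z=None):
    """pixels Nx2 -> world; with depth map, or on plane height z"""
    uv=np.atleast_2d(np.asarray(uv,float))
    d=np.c_[(uv[:,0]-p['cx'])/p['fx'],(uv[:,1]-p['cy'])/p['fy']]; s=d.copy()
    for _ in range(10): s=d/(1+p['k1']*(s**2).sum(1,keepdims=True))
    T=np.linalg.inv(p['world_to_cam']); ray=np.c_[s,np.ones(len(s))]@T[:3,:3].T; o=T[:3,3]
    if z is None:
        k=p['z_map'][uv[:,1].round().astype(int),uv[:,0].round().astype(int)]
    else: k=(z-o[2])/ray[:,2]
    return o+ray*np.asarray(k).reshape(-1,1)
def maskpts(p,m):
    r,c=np.nonzero(m&(p['z_map']>0)); return world(p,np.c_[c,r])
def state():
    s=robot.sense(); M=R.from_rotvec(s['tcp_rot']).as_matrix()
    print('t',round(s['clock'],2),'tcp',np.round(s['tool_pos'],4),'gap',round(s['finger_gap'],4),'F',np.round(s['ft_force'],1),'q',np.round(s['qpos'],3))
    print('M x,y,z cols\n',np.round(M,3)); return s,M
E
python3 - <<'E'
from h import *
state()
for c in ['top','side']:
    p=snap(c,c+'0'); print(c, p['world_to_cam'].round(3).tolist())
    for n in ['stage','magnifier','lens','sherd','pointer_tip','finds_basket','dial','spray_bottle']:
        for d in robot.cut_out(p,n)[:3]:
            w=maskpts(p,d['mask']); print(n,round(d['conf'],2),np.round(d['position']),d['mask'].sum(),np.median(w,0).round(3) if len(w) else None)
E
```

```text
pics
t 0.0 tcp [ 0.2234 -0.5831  0.2412] gap 0.0854 F [-0.2  0.7  0.5] q [-1.331  0.221  1.528 -0.     1.395 -0.126]
M x,y,z cols
 [[-0.     0.934  0.358]
 [ 0.002  0.358 -0.934]
 [-1.     0.    -0.002]]
top [[-0.018, -1.0, 0.008, 0.014], [-0.982, 0.016, -0.186, 0.537], [0.186, -0.011, -0.983, 1.328], [0.0, 0.0, 0.0, 1.0]]
stage 0.76 [353. 204.] 1613 [ 0.49  -0.294  0.014]
magnifier 0.66 [162. 226.] 804 [0.437 0.309 0.009]
lens 0.78 [158. 219.] 420 [0.455 0.32  0.008]
sherd 0.63 [354. 204.] 131 [ 0.495 -0.3    0.052]
pointer_tip 0.74 [354. 207.] 1683 [ 0.491 -0.295  0.014]
pointer_tip 0.64 [355. 206.] 340 [ 0.493 -0.295  0.041]
finds_basket 0.65 [259. 205.] 4236 [0.498 0.001 0.048]
dial 0.87 [356. 202.] 374 [ 0.493 -0.294  0.041]
dial 0.31 [ 81. 217.] 682 [0.463 0.531 0.084]
spray_bottle 0.83 [254. 124.] 533 [0.741 0.009 0.11 ]
spray_bottle 0.42 [261. 203.] 4247 [0.5   0.002 0.048]
side [[1.0, -0.01, 0.002, -0.524], [-0.006, -0.719, -0.695, 0.064], [0.008, 0.695, -0.719, 1.36], [0.0, 0.0, 0.0, 1.0]]
stage 0.55 [251. 283.] 1586 [ 0.496 -0.313  0.014]
magnifier 0.82 [240. 155.] 332 [0.436 0.306 0.01 ]
magnifier 0.29 [252. 279.] 324 [ 0.499 -0.31   0.041]
lens 0.43 [242. 155.] 122 [0.457 0.323 0.009]
sherd 0.44 [252. 277.] 131 [ 0.496 -0.303  0.052]
pointer_tip 0.72 [252. 279.] 347 [ 0.495 -0.31   0.041]
pointer_tip 0.57 [242. 155.] 160 [0.454 0.323 0.009]
finds_basket 0.61 [256. 205.] 3167 [ 0.502 -0.012  0.047]
dial 0.58 [251. 279.] 363 [ 0.496 -0.31   0.041]
dial 0.23 [251. 285.] 1598 [ 0.496 -0.314  0.014]
spray_bottle 0.72 [326. 195.] 653 [ 0.756 -0.013  0.094]
```

View pics/top0.png

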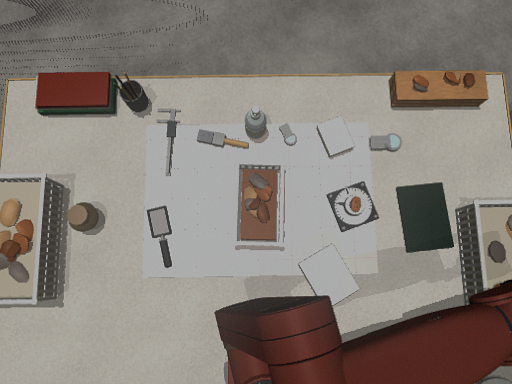

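Run:
```python
import cv2
a=cv2.imread('pics/top0.png')
c=lambda x,y,w,h,s:cv2.resize(a[y:y+h,x:x+w],None,fx=s,fy=s,interpolation=cv2.INTER_CUBIC)
cv2.imwrite('pics/top0z.png',cv2.hconcat([c(320,170,70,70,5),c(120,190,80,70,5)]))
```

```text
(no output)
```

View pics/top0z.png

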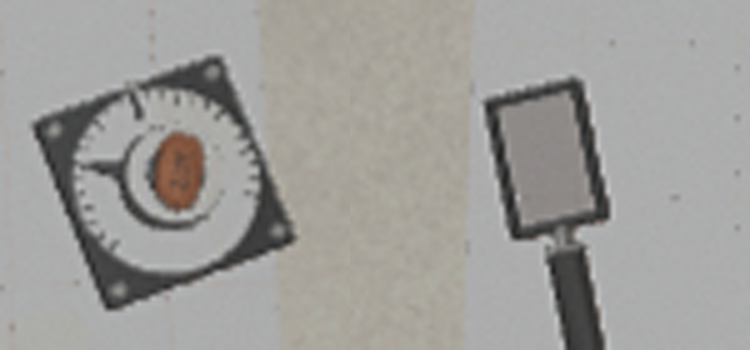

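The top view shows the stage at about (353,206), with the zero mark up-left of its centre and the pointer to the left, so the ring needs about 1 rad clockwise. The magnifier is at (160,222), its handle towards the robot. I'll move above the stage first.

```bash
python3 -m creep '[{"dy":1.5,"dz":-0.7},{"dy":3.5,"dz":-1.7},{"dy":3.5,"dz":-1.7},{"dy":3.5,"dz":-1.7},{"dy":3.5,"dz":-1.7},{"dy":3.5,"dz":-1.7},{"dy":3.5,"dz":-1.7},{"dy":3.5,"dz":-1.7},{"dy":3.5,"dz":-1.7},{"dy":3.0,"dz":-1.7},{"dy":1.5,"dz":-1.3},{}]'
python3 - <<'E'
from h import *
state(); p=snap('wrist','w1')
for n in ['stage','dial','sherd','pointer_tip']:
    for d in robot.cut_out(p,n)[:2]:
        w=maskpts(p,d['mask']); print(n,round(d['conf'],2),np.round(d['position']),d['mask'].sum(),np.median(w,0).round(3),w.min(0).round(3),w.max(0).round(3))
E
```

```text
t 0.9 tcp [ 0.2236 -0.5836  0.2423] gap 0.085 F [-0.8  0.2 -0.7] q [-1.331  0.22   1.526  0.     1.395 -0.126]
M x,y,z cols
 [[ 0.     0.934  0.358]
 [-0.     0.358 -0.934]
 [-1.     0.     0.   ]]invalid input at $[0]: expected keys claw, dx, dy, dz, turn
```

View pics/w1.png

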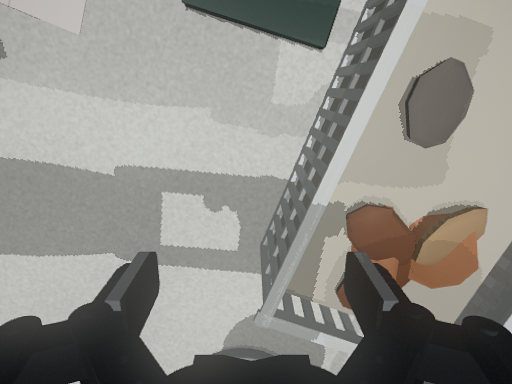

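```bash
python3 -m creep '[{"claw":-1,"dx":0,"dy":1.5,"dz":-0.8,"turn":0},{"claw":-1,"dx":0,"dy":3,"dz":-1.7,"turn":0},{"claw":-1,"dx":0,"dy":3,"dz":-1.7,"turn":0},{"claw":-1,"dx":0,"dy":3,"dz":-1.7,"turn":0},{"claw":-1,"dx":0,"dy":3,"dz":-1.7,"turn":0},{"claw":-1,"dx":0,"dy":3,"dz":-1.7,"turn":0},{"claw":-1,"dx":0,"dy":3,"dz":-1.7,"turn":0},{"claw":-1,"dx":0,"dy":3,"dz":-1.7,"turn":0},{"claw":-1,"dx":0,"dy":3,"dz":-1.7,"turn":0},{"claw":-1,"dx":0,"dy":2.5,"dz":-1.7,"turn":0},{"claw":-1,"dx":0,"dy":1.2,"dz":-1.2,"turn":0},{"claw":-1,"dx":0,"dy":0,"dz":0,"turn":0}]'
python3 - <<'E'
from h import *
state(); p=snap('wrist','w2')
for n in ['stage','dial','sherd','pointer_tip']:
    for d in robot.cut_out(p,n)[:2]:
        w=maskpts(p,d['mask']); print(n,round(d['conf'],2),np.round(d['position']),d['mask'].sum(),np.median(w,0).round(3),w.min(0).round(3),w.max(0).round(3))
E
```

```text
clock: 2.15
tool_pos: [0.4361, -0.3138, 0.2423]
tcp_rot: [0.934, 1.362, -0.931]
ft_force: [-0.1, -0.6, 1.1]
finger_gap: 0.0856
t 2.15 tcp [ 0.4361 -0.3138  0.2423] gap 0.0856 F [-0.1 -0.6  1.1] q [-0.771  0.011  1.755  0.002  1.377  0.429]
M x,y,z cols
 [[ 0.001  0.932  0.362]
 [ 0.001  0.362 -0.932]
 [-1.     0.001 -0.001]]
stage 0.58 [260. 104.] 14659 [ 0.501 -0.299  0.014] [ 0.413 -0.381  0.001] [ 0.576 -0.22   0.056]
stage 0.16 [258. 105.] 3173 [ 0.498 -0.299  0.041] [ 0.461 -0.334  0.013] [ 0.528 -0.253  0.056]
dial 0.83 [257. 102.] 3255 [ 0.498 -0.299  0.041] [ 0.461 -0.336  0.013] [ 0.527 -0.254  0.056]
sherd 0.88 [263. 108.] 1313 [ 0.498 -0.301  0.053] [ 0.472 -0.317  0.04 ] [ 0.52  -0.286  0.056]
pointer_tip 0.6 [259. 103.] 3166 [ 0.497 -0.299  0.041] [ 0.465 -0.332  0.013] [ 0.526 -0.254  0.056]
```

View pics/w2.png

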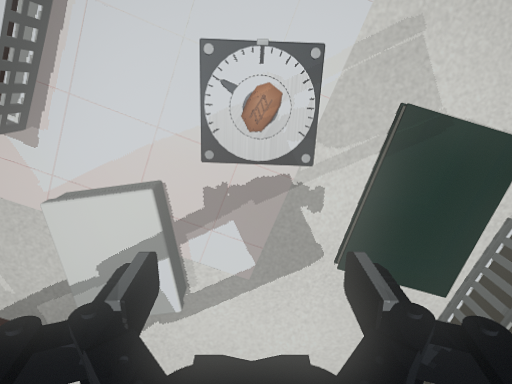

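The wrist view shows the stage centre near (260,103), the zero mark and its block at (262,42), and the pointer tip near (219,79). Next I'll measure the centre and both angles.

```bash
cat > dial.py <<'E'
from h import *
def dial(p,name):
    w=maskpts(p,np.ones(p['z_map'].shape,bool)); H,W=p['z_map'].shape
    d=robot.cut_out(p,'dial')
    m=max(d,key=lambda e:e['conf'])['mask']
    pts=maskpts(p,m); q=pts[(pts[:,2]>.036)&(pts[:,2]<.0425)]
    st=robot.cut_out(p,'stage')[0]['mask']
    m2=cv2.morphologyEx(st.astype(np.uint8),cv2.MORPH_CLOSE,np.ones((9,9)))
    cs,_=cv2.findContours(m2,cv2.RETR_EXTERNAL,cv2.CHAIN_APPROX_NONE); c=max(cs,key=cv2.contourArea)[:,0]
    e=world(p,c,.012)[:,:2]; (c0,sz,a)=cv2.minAreaRect((e*1000).astype(np.float32)); print('base rect',c0,sz,a)
    (c1,r1)=cv2.minEnclosingCircle((q[:,:2]*1000).astype(np.float32)); print('ring circle',c1,r1)
    return np.array(c0)/1000
def polar(p,c,name,z=.0155,r0=.040,r1=.066):
    th=np.radians(np.arange(-180,180,.5)); r=np.linspace(r0,r1,80)
    T=p['world_to_cam']; X=np.stack([c[0]+np.outer(r,np.cos(th)),c[1]+np.outer(r,np.sin(th)),np.full((80,720),z)],-1)
    C=X@T[:3,:3].T+T[:3,3]; s=C[...,:2]/C[...,2:]; s=s*(1+p['k1']*(s**2).sum(-1,keepdims=True))
    u=(s*[p['fx'],p['fy']]+[p['cx'],p['cy']]).astype(np.float32)
    im=cv2.remap(p['color'],u[...,0],u[...,1],cv2.INTER_LINEAR)
    cv2.imwrite(f'pics/{name}.png',cv2.resize(im[:,:,::-1],(720,240))); return im.mean(2)
E
python3 - <<'E'
from dial import *
p=robot.get_image('wrist'); c=dial(p,'')
g=polar(p,c,'pol1')
a=np.arange(-180,180,.5)
print('pointer band dark',[(x,int(v)) for x,v in zip(a,g[15:28].mean(0)) if v<110])
print('mark band',[(x,int(v)) for x,v in zip(a,g[35:60].mean(0)) if v<110])
E
```

```text
base rect (495.80029296875, -300.65338134765625) (131.8153076171875, 128.48995971679688) 19.796293258666992
ring circle (494.7769775390625, -300.8236999511719) 31.908655166625977
pointer band dark [(np.float64(17.5), 109), (np.float64(18.0), 94), (np.float64(18.5), 92), (np.float64(19.0), 91), (np.float64(19.5), 89), (np.float64(20.0), 87), (np.float64(20.5), 96)]
mark band [(np.float64(-41.5), 99), (np.float64(18.0), 99), (np.float64(18.5), 88), (np.float64(19.0), 89), (np.float64(19.5), 90), (np.float64(20.0), 96), (np.float64(20.5), 102)]
```

View pics/pol1.png

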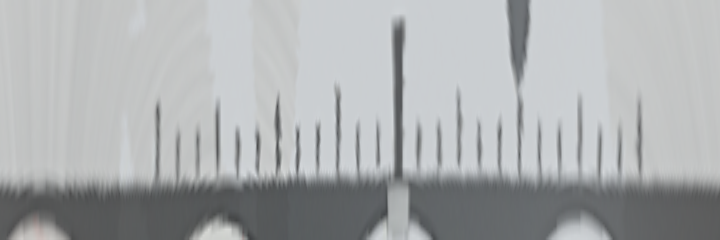

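Polar unwrap: zero mark at 19.2° and pointer at about 79.5°, so the ring needs about +1.05 rad of turn (clockwise). The axis is at (0.4955, −0.3007). I'll move over it and descend.

```bash
python3 -m creep '[{"claw":-1,"dx":0,"dy":1.5,"dz":0.2,"turn":0},{"claw":-1,"dx":1.5,"dy":2.5,"dz":0.4,"turn":0},{"claw":-1,"dx":2.5,"dy":2,"dz":0.33,"turn":0},{"claw":-1,"dx":3.5,"dy":0,"dz":0,"turn":0},{"claw":-1,"dx":3.5,"dy":0,"dz":0,"turn":0},{"claw":-1,"dx":2,"dy":0,"dz":0,"turn":0},{"claw":-1,"dx":0,"dy":0,"dz":0,"turn":0},{"claw":-1,"dx":0,"dy":0,"dz":0,"turn":0}]'
python3 - <<'E'
from h import *
state(); p=snap('wrist','w3')
E
```

```text
clock: 3.22
tool_pos: [0.4934, -0.3044, 0.1111]
tcp_rot: [0.937, 1.363, -0.936]
ft_force: [0.3, -1.0, 0.0]
finger_gap: 0.0855
t 3.22 tcp [ 0.4934 -0.3044  0.1111] gap 0.0855 F [ 0.3 -1.   0. ] q [-0.689  0.244  1.757  0.     1.143  0.516]
M x,y,z cols
 [[-0.002  0.934  0.357]
 [ 0.002  0.357 -0.934]
 [-1.    -0.001 -0.003]]
```

View pics/w3.png

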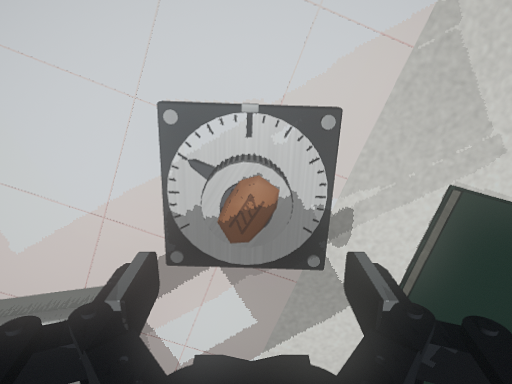

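Run:
```python
from dial import *
p=robot.get_image('wrist'); c=dial(p,'')
```

```text
base rect (496.0758056640625, -300.7552490234375) (130.490966796875, 129.61767578125) 19.10389518737793
ring circle (471.22918701171875, -293.8287353515625) 1.057995319366455
```

```bash
python3 -m creep '[{"claw":-1,"dx":0,"dy":0.37,"dz":-0.25,"turn":0},{"claw":-1,"dx":1.5,"dy":0,"dz":0,"turn":0},{"claw":-1,"dx":2,"dy":0,"dz":0,"turn":0},{"claw":-1,"dx":2,"dy":0,"dz":0,"turn":0},{"claw":-1,"dx":1.5,"dy":0,"dz":0,"turn":0},{"claw":-1,"dx":0.8,"dy":0,"dz":0,"turn":0},{"claw":-1,"dx":0,"dy":0,"dz":0,"turn":0},{"claw":-1,"dx":0,"dy":0,"dz":0,"turn":0}]'
python3 - <<'E'
from h import *
state(); p=snap('wrist','w4')
E
```

```text
clock: 4.08
tool_pos: [0.4967, -0.3014, 0.035]
tcp_rot: [0.936, 1.36, -0.936]
ft_force: [-0.7, -0.3, 0.6]
finger_gap: 0.0858
t 4.08 tcp [ 0.4967 -0.3014  0.035 ] gap 0.0858 F [-0.7 -0.3  0.6] q [-0.681  0.353  1.787  0.     1.001  0.524]
M x,y,z cols
 [[ 0.001  0.934  0.358]
 [-0.     0.358 -0.934]
 [-1.     0.     0.001]]
```

View pics/w4.png

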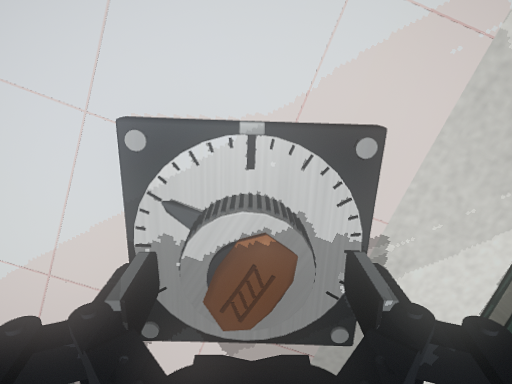

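The ring sits between the fingers with the sherd well clear of them. Closing now.

```bash
python3 -m creep '[{"claw":1,"dx":0.1,"dy":0,"dz":0,"turn":0},{"claw":1,"dx":0,"dy":0,"dz":0,"turn":0},{"claw":1,"dx":0,"dy":0,"dz":0,"turn":0},{"claw":1,"dx":0,"dy":0,"dz":0,"turn":0},{"claw":1,"dx":0,"dy":0,"dz":0,"turn":0},{"claw":1,"dx":0,"dy":0,"dz":0,"turn":0}]'
```

```text
clock: 4.63
tool_pos: [0.4963, -0.2997, 0.0351]
tcp_rot: [0.937, 1.363, -0.934]
ft_force: [-5.3, 8.9, 12.3]
finger_gap: 0.0599
```

```bash
python3 -m creep '[{"claw":1,"dx":0,"dy":0,"dz":0,"turn":0.05},{"claw":1,"dx":0,"dy":0,"dz":0,"turn":0.1},{"claw":1,"dx":0,"dy":0,"dz":0,"turn":0.12},{"claw":1,"dx":0,"dy":0,"dz":0,"turn":0.12},{"claw":1,"dx":0,"dy":0,"dz":0,"turn":0.12},{"claw":1,"dx":0,"dy":0,"dz":0,"turn":0.12},{"claw":1,"dx":0,"dy":0,"dz":0,"turn":0.12},{"claw":1,"dx":0,"dy":0,"dz":0,"turn":0.12},{"claw":1,"dx":0,"dy":0,"dz":0,"turn":0.1},{"claw":1,"dx":0,"dy":0,"dz":0,"turn":0.08},{"claw":1,"dx":0,"dy":0,"dz":0,"turn":0},{"claw":1,"dx":0,"dy":0,"dz":0,"turn":0}]'
python3 - <<'E'
from dial import *
state(); p=snap('wrist','w5'); polar(p,[.496,-.3007],'pol5')
E
```

```text
clock: 5.63
tool_pos: [0.496, -0.3014, 0.0351]
tcp_rot: [1.693, 0.804, -1.694]
ft_force: [-6.4, 2.2, 10.7]
finger_gap: 0.0597
t 5.63 tcp [ 0.496  -0.3014  0.0351] gap 0.0597 F [-6.4  2.2 10.7] q [-6.820e-01  3.530e-01  1.787e+00 -1.000e-03  1.002e+00  1.574e+00]
M x,y,z cols
 [[-0.001  0.775 -0.632]
 [ 0.    -0.632 -0.775]
 [-1.    -0.001  0.   ]]
```

View pics/w5.png

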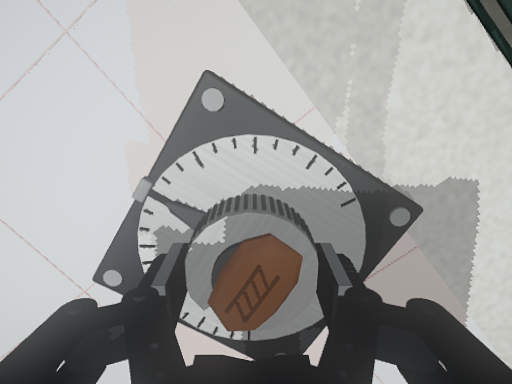

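View pics/pol5.png

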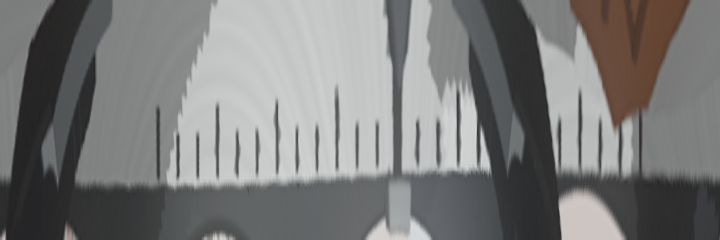

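The pointer lies on the zero line at column 398 of the unwrap. I'll release, rise and check from above.

```bash
python3 -m creep '[{"claw":-1,"dx":0,"dy":0,"dz":0,"turn":0},{"claw":-1,"dx":0,"dy":0,"dz":0,"turn":0},{"claw":-1,"dx":0,"dy":0,"dz":0,"turn":0},{"claw":-1,"dx":0,"dy":0,"dz":0,"turn":0},{"claw":-1,"dx":0,"dy":0,"dz":0,"turn":0},{"claw":-1,"dx":-1,"dy":0,"dz":0,"turn":0},{"claw":-1,"dx":-3,"dy":0,"dz":0,"turn":-0.1},{"claw":-1,"dx":-3.5,"dy":0,"dz":0,"turn":-0.12},{"claw":-1,"dx":-3.5,"dy":-1,"dz":0,"turn":-0.12},{"claw":-1,"dx":-3.5,"dy":-2,"dz":0,"turn":-0.12},{"claw":-1,"dx":-3,"dy":-1,"dz":0,"turn":-0.12},{"claw":-1,"dx":0,"dy":0,"dz":0,"turn":0}]'
python3 - <<'E'
from dial import *
state(); p=snap('wrist','w6'); 
b=dial(p,'')
g=polar(p,b,'pol6'); g2=polar(p,b,'pol6b',z=.018)
a=np.arange(-180,180,.5)
s=(a>5)&(a<35)
f=lambda g,r:(lambda w:(w*a[s]).sum()/w.sum())(np.clip(150-g[r][:,s].mean(0),0,None))
print('mark',[f(g,slice(i,i+6)) for i in (35,45,55)],'ptr',[f(g2,slice(i,i+6)) for i in (0,8,14,20)])
cv2.imwrite('pics/w6z.png',cv2.resize(p['color'][20:200,150:380,::-1],None,fx=3,fy=3,interpolation=cv2.INTER_CUBIC))
E
```

```text
clock: 6.68
tool_pos: [0.4605, -0.2898, 0.2169]
tcp_rot: [1.28, 1.149, -1.278]
ft_force: [1.3, -0.6, 1.2]
finger_gap: 0.0857
t 6.68 tcp [ 0.4605 -0.2898  0.2169] gap 0.0857 F [ 1.3 -0.6  1.2] q [-0.706  0.038  1.776 -0.     1.316  0.962]
M x,y,z cols
 [[ 0.009  0.995 -0.098]
 [-0.008 -0.098 -0.995]
 [-1.     0.009  0.007]]
base rect (495.82611083984375, -300.92095947265625) (131.2145538330078, 129.223388671875) 18.97952651977539
ring circle (495.19207763671875, -301.18701171875) 31.970102310180664
mark [np.float64(18.937120291616043), np.float64(20.236961109436233), np.float64(19.529265743402146)] ptr [np.float64(18.383403309459126), np.float64(18.324528180767746), np.float64(18.275033778711904), np.float64(18.914326174179845)]
```

View pics/w6z.png

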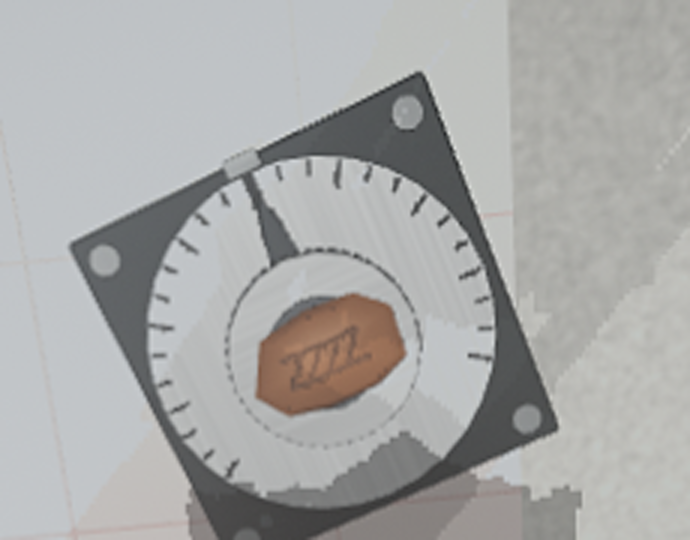

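View pics/pol6.png

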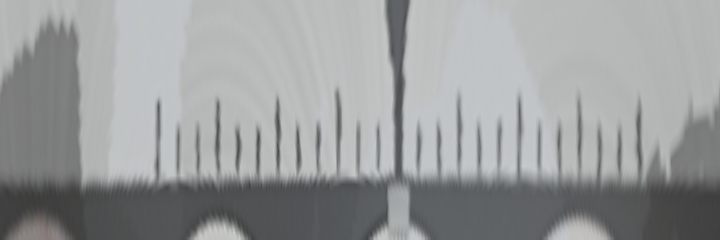

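The pointer is on zero within about half a degree and the ring is released. Now over the basket, staying high, to the magnifier.

```bash
python3 -m creep '[{"claw":-1,"dx":-0.5,"dy":-0.5,"dz":-1.5,"turn":0},{"claw":-1,"dx":-0.5,"dy":-1,"dz":-3,"turn":0},{"claw":-1,"dx":-0.5,"dy":-1,"dz":-3.3,"turn":0},{"claw":-1,"dx":-0.5,"dy":-1,"dz":-3.3,"turn":0},{"claw":-1,"dx":0,"dy":-1,"dz":-3.3,"turn":0},{"claw":-1,"dx":0,"dy":-1,"dz":-3.3,"turn":0},{"claw":-1,"dx":0,"dy":-1,"dz":-3.3,"turn":0},{"claw":-1,"dx":0,"dy":-1,"dz":-3.3,"turn":0},{"claw":-1,"dx":0,"dy":-1,"dz":-3.3,"turn":0},{"claw":-1,"dx":0,"dy":-1,"dz":-3.3,"turn":0},{"claw":-1,"dx":0,"dy":-1,"dz":-3.3,"turn":0},{"claw":-1,"dx":0,"dy":-1,"dz":-3.3,"turn":0}]'
python3 -m creep '[{"claw":-1,"dx":0,"dy":-1,"dz":-3.3,"turn":0},{"claw":-1,"dx":0,"dy":-1,"dz":-3.3,"turn":0},{"claw":-1,"dx":0,"dy":-1,"dz":-3.3,"turn":0},{"claw":-1,"dx":0,"dy":-0.8,"dz":-3.3,"turn":0},{"claw":-1,"dx":0,"dy":-0.5,"dz":-3,"turn":0},{"claw":-1,"dx":0,"dy":-0.5,"dz":-2.5,"turn":0},{"claw":-1,"dx":0,"dy":0,"dz":0,"turn":-0.1},{"claw":-1,"dx":0,"dy":0,"dz":0,"turn":-0.1},{"claw":-1,"dx":0,"dy":0,"dz":0,"turn":-0.09},{"claw":-1,"dx":0,"dy":0,"dz":0,"turn":0}]'
python3 - <<'E'
from h import *
state(); p=snap('wrist','w7')
for n in ['magnifier','lens','magnifier_grip']:
    for d in robot.cut_out(p,n)[:2]:
        w=maskpts(p,d['mask']); print(n,round(d['conf'],2),np.round(d['position']),d['mask'].sum(),np.median(w,0).round(3))
        r,c=np.nonzero(d['mask']); e=world(p,np.c_[c,r],.01)[:,:2]
        print(cv2.minAreaRect((e*1000).astype(np.float32)))
E
```

```text
clock: 7.83
tool_pos: [0.382, 0.0987, 0.2267]
tcp_rot: [1.285, 1.16, -1.289]
ft_force: [1.3, -0.4, 1.6]
finger_gap: 0.0853
clock: 8.67
tool_pos: [0.3541, 0.2881, 0.2263]
tcp_rot: [1.066, 1.294, -1.072]
ft_force: [-0.4, 0.0, -0.7]
finger_gap: 0.0852
t 8.67 tcp [0.3541 0.2881 0.2263] gap 0.0852 F [-0.4  0.  -0.7] q [ 0.51  -0.179  1.963  0.     1.362  1.892]
M x,y,z cols
 [[-0.003  0.982  0.188]
 [-0.002  0.188 -0.982]
 [-1.    -0.004  0.001]]
magnifier 0.63 [244.  66.] 7852 [0.447 0.311 0.009]
((406.43951416015625, 307.523681640625), (193.0701904296875, 62.14887619018555), 12.813154220581055)
lens 0.91 [238.  56.] 4288 [0.459 0.319 0.008]
((456.0531311035156, 318.5530090332031), (79.34130096435547, 50.68059158325195), 12.65505599975586)
magnifier_grip 0.73 [13. 13.] 961 [0.449 0.505 0.054]
((447.8876037597656, 531.9189453125), (29.012317657470703, 40.35940933227539), 86.07228088378906)
magnifier_grip 0.55 [241.  65.] 8003 [0.447 0.311 0.009]
((406.7291259765625, 307.85052490234375), (193.84564208984375, 63.33961486816406), 12.757871627807617)
```

View pics/w7.png

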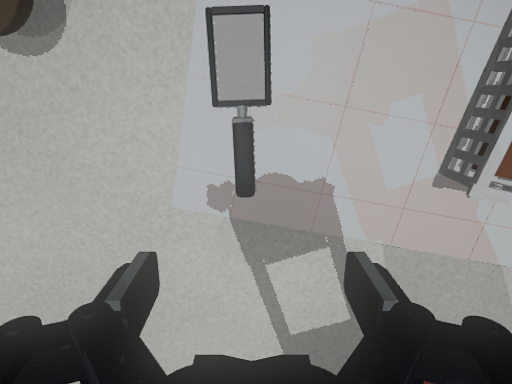

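The magnifier lies along (244,66). Its measured length of 193 mm matches the given size, and the grip point is at (0.380, 0.3014). Descending.

```bash
python3 -m creep '[{"claw":-1,"dx":0,"dy":1.4,"dz":-0.4,"turn":-0.033},{"claw":-1,"dx":2,"dy":1.39,"dz":-0.42,"turn":0},{"claw":-1,"dx":3.5,"dy":0,"dz":0,"turn":0},{"claw":-1,"dx":3.5,"dy":0,"dz":0,"turn":0},{"claw":-1,"dx":3.5,"dy":0,"dz":0,"turn":0},{"claw":-1,"dx":2.5,"dy":0,"dz":0,"turn":0},{"claw":-1,"dx":1.5,"dy":0,"dz":0,"turn":0},{"claw":-1,"dx":0,"dy":0,"dz":0,"turn":0},{"claw":-1,"dx":0,"dy":0,"dz":0,"turn":0}]'
python3 - <<'E'
from h import *
state(); p=snap('wrist','w8')
for n in ['magnifier','lens']:
    for d in robot.cut_out(p,n)[:1]:
        r,c=np.nonzero(d['mask']); e=world(p,np.c_[c,r],.008)[:,:2]
        print(n,d['conf'],cv2.minAreaRect((e*1000).astype(np.float32)))
E
```

```text
clock: 9.62
tool_pos: [0.3802, 0.3013, 0.0626]
tcp_rot: [1.046, 1.305, -1.05]
ft_force: [1.0, 0.5, 0.9]
finger_gap: 0.0852
t 9.62 tcp [0.3802 0.3013 0.0626] gap 0.0852 F [1.  0.5 0.9] q [0.507 0.104 2.025 0.    1.014 1.861]
M x,y,z cols
 [[-0.002  0.976  0.216]
 [-0.001  0.216 -0.976]
 [-1.    -0.002  0.001]]
magnifier 0.91 ((404.0428466796875, 306.71710205078125), (193.5469970703125, 62.456153869628906), 12.887383460998535)
lens 0.92 ((455.869873046875, 318.39459228515625), (80.57025909423828, 50.83544158935547), 13.574870109558105)
```

View pics/w8.png

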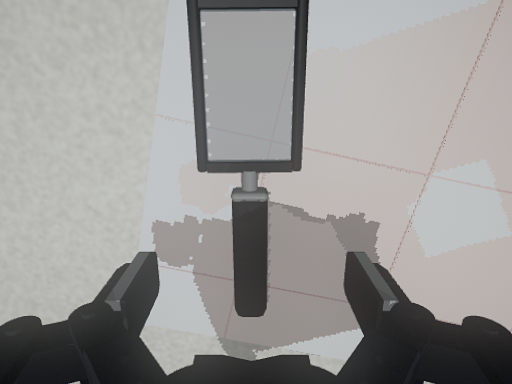

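```bash
python3 -m creep '[{"claw":-1,"dx":1.2,"dy":0,"dz":0,"turn":0},{"claw":-1,"dx":1.6,"dy":0,"dz":0,"turn":0},{"claw":-1,"dx":1.3,"dy":0,"dz":0,"turn":0},{"claw":-1,"dx":0.7,"dy":0,"dz":0,"turn":0},{"claw":-1,"dx":0,"dy":0,"dz":0,"turn":0},{"claw":-1,"dx":0,"dy":0,"dz":0,"turn":0}]'
python3 -m creep '[{"claw":1,"dx":0,"dy":0,"dz":0,"turn":0},{"claw":1,"dx":0,"dy":0,"dz":0,"turn":0},{"claw":1,"dx":0,"dy":0,"dz":0,"turn":0},{"claw":1,"dx":0,"dy":0,"dz":0,"turn":0},{"claw":1,"dx":0,"dy":0,"dz":0,"turn":0},{"claw":1,"dx":0,"dy":0,"dz":0,"turn":0},{"claw":1,"dx":0,"dy":0,"dz":0,"turn":0},{"claw":1,"dx":0,"dy":0,"dz":0,"turn":0}]'
```

```text
clock: 10.27
tool_pos: [0.3813, 0.3021, 0.0161]
tcp_rot: [1.047, 1.304, -1.046]
ft_force: [-0.1, -0.0, 0.2]
finger_gap: 0.0851
clock: 10.93
tool_pos: [0.3812, 0.302, 0.0159]
tcp_rot: [1.047, 1.304, -1.046]
ft_force: [-0.7, 0.1, 5.9]
finger_gap: 0.0205
```

```bash
python3 -m creep '[{"claw":1,"dx":-0.5,"dy":0,"dz":0,"turn":0},{"claw":1,"dx":-1.5,"dy":0,"dz":0,"turn":0},{"claw":1,"dx":-2.5,"dy":0,"dz":0,"turn":0},{"claw":1,"dx":-3,"dy":0,"dz":0,"turn":0},{"claw":1,"dx":-3.5,"dy":0,"dz":0,"turn":0},{"claw":1,"dx":-3.5,"dy":0,"dz":0,"turn":0},{"claw":1,"dx":-3,"dy":0,"dz":0,"turn":0},{"claw":1,"dx":-1.5,"dy":0,"dz":0,"turn":0},{"claw":1,"dx":0,"dy":0,"dz":0,"turn":0},{"claw":1,"dx":0,"dy":0,"dz":0,"turn":0}]'
python3 - <<'E'
from h import *
s,M=state(); p=snap('wrist','w9')
d=robot.cut_out(p,'lens')[0]; m=robot.cut_out(p,'magnifier')[0]; print(d['conf'],m['conf'])
for q in (d,m):
    w=maskpts(p,cv2.erode(q['mask'].astype(np.uint8),np.ones((3,3)))>0); b=(w-s['tool_pos'])@M*1000  # tool frame mm
    k=(b[:,0]<40)&(b[:,0]>-30); b=b[k]; k=np.abs(b[:,0]-np.median(b[:,0]))<12; b=b[k]
    A=np.c_[b[:,1:],np.ones(len(b))]; print('x=a*y+b*z+c',np.linalg.lstsq(A,b[:,0],rcond=None)[0].round(4), 'rect yz',cv2.minAreaRect(b[:,1:].astype(np.float32)))
E
```

```text
clock: 11.77
tool_pos: [0.3809, 0.3019, 0.2055]
tcp_rot: [1.047, 1.304, -1.045]
ft_force: [-0.5, 0.2, -1.6]
finger_gap: 0.0197
t 11.77 tcp [0.3809 0.3019 0.2055] gap 0.0197 F [-0.5  0.2 -1.6] q [ 0.508 -0.088  1.921  0.     1.307  1.86 ]
M x,y,z cols
 [[ 0.001  0.976  0.217]
 [ 0.001  0.217 -0.976]
 [-1.     0.001 -0.   ]]Traceback (most recent call last):
  File "<stdin>", line 3, in <module>
IndexError: list index out of range
```

View pics/w9.png

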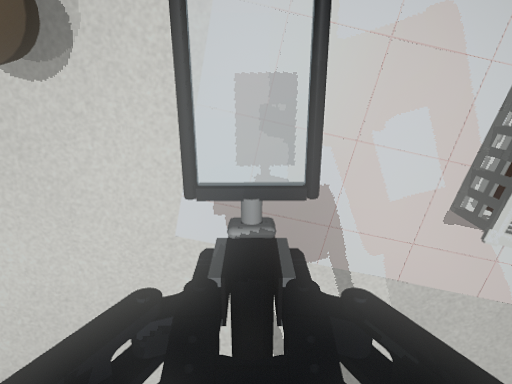

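```bash
cat > tilt.py <<'E'
from h import *
def tilt():
    s,M=state(); p=robot.get_image('wrist'); m=np.zeros(p['z_map'].shape,bool); m[0:203,160:340]=1
    m&=p['color'].mean(2)<90
    w=maskpts(p,m); b=(w-s['tool_pos'])@M*1000; b=b[(b[:,0]>-15)&(b[:,0]<25)]
    for _ in range(4):
        A=np.c_[b[:,1:],np.ones(len(b))]; c=np.linalg.lstsq(A,b[:,0],rcond=None)[0]; r=np.abs(A@c-b[:,0]); b=b[r<max(1.5,2*np.median(r))]
    y=b[:,1]; print('n',len(b),'x=a*y+b*z+c',c.round(4),'y',y.min(),y.max(),'z',b[:,2].min(),b[:,2].max())
    for lo in range(30,130,15):
        q=b[(y>=lo)&(y<lo+15)]
        if len(q)>20: print(lo,'z edges',q[:,2].min().round(1),q[:,2].max().round(1),'x',np.median(q[:,0]).round(1))
if __name__=='__main__': tilt()
E
python3 tilt.py
```

```text
t 11.87 tcp [0.3796 0.3011 0.2032] gap 0.0202 F [ 0.1  0.1 -1.6] q [ 0.508 -0.086  1.924  0.     1.307  1.86 ]
M x,y,z cols
 [[-0.003  0.976  0.217]
 [-0.002  0.217 -0.976]
 [-1.    -0.003  0.001]]
n 6379 x=a*y+b*z+c [6.7000e-03 5.0000e-04 5.6318e+00] y 30.239333040869155 110.78771393876269 z -30.15915786648643 31.60915340980225
30 z edges -29.6 31.5 x 5.8
45 z edges -29.7 31.4 x 6.0
60 z edges -29.8 31.6 x 6.1
75 z edges -29.9 31.4 x 6.1
90 z edges -30.2 31.4 x 6.2
105 z edges -30.1 31.1 x 6.3
```

The magnifier is held level: tilt is 0.4°, and its frame centre sits 76.6 mm ahead of the TCP. Now I'll carry it high over the basket.

```bash
python3 -m creep '[{"claw":1,"dx":-1,"dy":0,"dz":0.7,"turn":0},{"claw":1,"dx":-1.5,"dy":0,"dz":1.6,"turn":0},{"claw":1,"dx":0,"dy":0,"dz":2.4,"turn":0},{"claw":1,"dx":0,"dy":0,"dz":3,"turn":0},{"claw":1,"dx":0,"dy":0,"dz":3,"turn":0},{"claw":1,"dx":0,"dy":0,"dz":3,"turn":0},{"claw":1,"dx":0,"dy":0,"dz":3,"turn":0},{"claw":1,"dx":0,"dy":0,"dz":3,"turn":0},{"claw":1,"dx":0,"dy":0,"dz":3,"turn":0},{"claw":1,"dx":0,"dy":0,"dz":3,"turn":0},{"claw":1,"dx":0,"dy":0,"dz":3,"turn":0},{"claw":1,"dx":0,"dy":0,"dz":3,"turn":0}]'
python3 -m creep '[{"claw":1,"dx":0,"dy":0,"dz":3,"turn":0},{"claw":1,"dx":0,"dy":0,"dz":3,"turn":0},{"claw":1,"dx":0,"dy":0,"dz":3,"turn":0},{"claw":1,"dx":0,"dy":0,"dz":3,"turn":0},{"claw":1,"dx":0,"dy":0,"dz":3,"turn":0},{"claw":1,"dx":0,"dy":0,"dz":3,"turn":0},{"claw":1,"dx":0,"dy":0,"dz":3,"turn":0},{"claw":1,"dx":0,"dy":0,"dz":3,"turn":0},{"claw":1,"dx":0,"dy":0,"dz":3,"turn":0},{"claw":1,"dx":0,"dy":0,"dz":3,"turn":0},{"claw":1,"dx":0,"dy":0,"dz":2,"turn":0},{"claw":1,"dx":0,"dy":0,"dz":1,"turn":0}]'
python3 -m creep '[{"claw":1,"dx":0,"dy":0,"dz":0,"turn":-0.06},{"claw":1,"dx":0,"dy":0,"dz":0,"turn":-0.11},{"claw":1,"dx":0,"dy":0,"dz":0,"turn":-0.12},{"claw":1,"dx":0,"dy":0,"dz":0,"turn":-0.12},{"claw":1,"dx":0,"dy":0,"dz":0,"turn":-0.12},{"claw":1,"dx":0,"dy":0,"dz":0,"turn":-0.12},{"claw":1,"dx":0,"dy":0,"dz":0,"turn":-0.12},{"claw":1,"dx":0,"dy":0,"dz":0,"turn":-0.12},{"claw":1,"dx":0,"dy":0,"dz":0,"turn":-0.12},{"claw":1,"dx":0,"dy":0,"dz":0,"turn":-0.12},{"claw":1,"dx":0,"dy":0,"dz":0,"turn":-0.12},{"claw":1,"dx":0,"dy":0,"dz":0,"turn":-0.12}]'
python3 -m creep '[{"claw":1,"dx":0,"dy":0,"dz":0,"turn":-0.12},{"claw":1,"dx":0,"dy":0,"dz":0,"turn":-0.11},{"claw":1,"dx":0,"dy":0,"dz":0,"turn":-0.08},{"claw":1,"dx":0,"dy":0,"dz":0,"turn":0},{"claw":1,"dx":0,"dy":0,"dz":0,"turn":0}]'
python3 - <<'E'
from h import *
s,M=state(); e=np.array([.5202,-.3734,.0998])-s['tool_pos']; print('need cm',(e@M*100).round(2),'yaw y',np.degrees(np.arctan2(M[1,1],M[0,1])))
E
python3 tilt.py
```

```text
clock: 12.92
tool_pos: [0.4491, -0.0095, 0.2299]
tcp_rot: [1.046, 1.306, -1.047]
ft_force: [0.3, -0.6, -0.7]
finger_gap: 0.0201
clock: 13.92
tool_pos: [0.5204, -0.3326, 0.2293]
tcp_rot: [1.048, 1.305, -1.049]
ft_force: [-0.3, 0.7, -0.5]
finger_gap: 0.0204
clock: 14.92
tool_pos: [0.5207, -0.329, 0.2298]
tcp_rot: [-0.018, 1.572, 0.02]
ft_force: [-0.3, 0.5, -0.2]
finger_gap: 0.0206
clock: 15.33
tool_pos: [0.5209, -0.3293, 0.23]
tcp_rot: [-0.255, 1.556, 0.256]
ft_force: [-0.3, -0.2, -1.0]
finger_gap: 0.0201
t 15.33 tcp [ 0.5209 -0.3293  0.23  ] gap 0.0201 F [-0.3 -0.2 -1. ] q [-0.692  0.209  1.563  0.     1.371 -1.017]
M x,y,z cols
 [[-0.001 -0.32   0.947]
 [ 0.001  0.947  0.32 ]
 [-1.     0.001 -0.   ]]
need cm [13.01 -4.17 -1.47] yaw y 108.66444409558639
t 15.33 tcp [ 0.5209 -0.3293  0.23  ] gap 0.0201 F [-0.3 -0.2 -1. ] q [-0.692  0.209  1.563  0.     1.371 -1.017]
M x,y,z cols
 [[-0.001 -0.32   0.947]
 [ 0.001  0.947  0.32 ]
 [-1.     0.001 -0.   ]]
n 6429 x=a*y+b*z+c [ 5.5000e-03 -5.0000e-04  5.7788e+00] y 28.27664257150049 109.08485809827897 z -30.943236630623826 30.834350751994236
30 z edges -30.3 30.8 x 5.9
45 z edges -30.4 30.8 x 6.1
60 z edges -30.9 30.8 x 6.2
75 z edges -30.9 30.8 x 6.2
90 z edges -30.8 30.7 x 6.2
105 z edges -30.7 30.4 x 6.3
```

```bash
python3 -m creep '[{"claw":1,"dx":0,"dy":-1.2,"dz":-0.4,"turn":-0.01},{"claw":1,"dx":1,"dy":-1.8,"dz":-0.6,"turn":0},{"claw":1,"dx":2,"dy":-1.17,"dz":-0.45,"turn":0},{"claw":1,"dx":2,"dy":0,"dz":0,"turn":0},{"claw":1,"dx":2,"dy":0,"dz":0,"turn":0},{"claw":1,"dx":1,"dy":0,"dz":0,"turn":0},{"claw":1,"dx":0,"dy":0,"dz":0,"turn":0},{"claw":1,"dx":0,"dy":0,"dz":0,"turn":0}]'
python3 - <<'E'
from h import *
s,M=state(); e=np.array([.5202,-.3734,.0998])-s['tool_pos']; print('need cm',(e@M*100).round(2),'yaw y',np.degrees(np.arctan2(M[1,1],M[0,1])))
snap('wrist','w10'); snap('top','t10')
E
```

```text
clock: 16.05
tool_pos: [0.521, -0.3736, 0.1501]
tcp_rot: [-0.264, 1.555, 0.266]
ft_force: [0.1, 0.1, -0.6]
finger_gap: 0.0206
t 16.05 tcp [ 0.521  -0.3736  0.1501] gap 0.0206 F [ 0.1  0.1 -0.6] q [-0.745  0.335  1.565  0.     1.243 -1.082]
M x,y,z cols
 [[-0.001 -0.331  0.944]
 [ 0.001  0.944  0.331]
 [-1.     0.001 -0.001]]
need cm [ 5.03  0.04 -0.07] yaw y 109.32718804058325
```

View pics/w10.png

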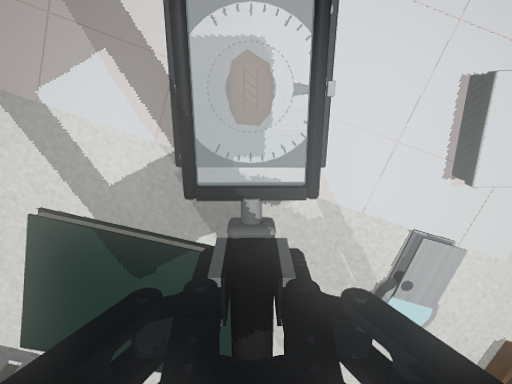

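View pics/t10.png

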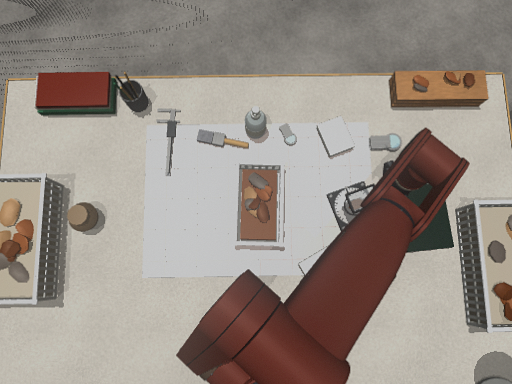

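Through the lens the sherd stands at (250,88), aligned with the frame, and the pointer is on the zero block. Final lowering of 5 cm.

```bash
python3 -m creep '[{"claw":1,"dx":0.8,"dy":0,"dz":-0.07,"turn":0},{"claw":1,"dx":1.2,"dy":0,"dz":0,"turn":0},{"claw":1,"dx":1.2,"dy":0,"dz":0,"turn":0},{"claw":1,"dx":1,"dy":0,"dz":0,"turn":0},{"claw":1,"dx":0.6,"dy":0,"dz":0,"turn":0},{"claw":1,"dx":0.2,"dy":0,"dz":0,"turn":0},{"claw":1,"dx":0,"dy":0,"dz":0,"turn":0},{"claw":1,"dx":0,"dy":0,"dz":0,"turn":0},{"claw":1,"dx":0,"dy":0,"dz":0,"turn":0}]'
python3 tilt.py
python3 - <<'E'
from h import *
s,M=state(); e=np.array([.5202,-.3734,.0998])-s['tool_pos']; print('need cm',(e@M*100).round(2),'yaw y',np.degrees(np.arctan2(M[1,1],M[0,1])))
p=snap('wrist','w11')
for d in robot.cut_out(p,'sherd')[:1]:
    r,c=np.nonzero(d['mask']); e=world(p,np.c_[c,r],.05)[:,:2]; print(d['conf'],cv2.minAreaRect((e*1000).astype(np.float32)))
q=snap('side','s11'); cv2.imwrite('pics/s11z.png',cv2.resize(q['color'][220:340,180:340,::-1],None,fx=4,fy=4,interpolation=cv2.INTER_CUBIC))
E
```

```text
clock: 16.9
tool_pos: [0.521, -0.3745, 0.1009]
tcp_rot: [-0.266, 1.554, 0.265]
ft_force: [0.8, -0.5, -0.3]
finger_gap: 0.0201
t 16.9 tcp [ 0.521  -0.3745  0.1009] gap 0.0201 F [ 0.8 -0.5 -0.3] q [-0.746  0.389  1.596 -0.     1.156 -1.084]
M x,y,z cols
 [[ 0.001 -0.332  0.943]
 [-0.001  0.943  0.332]
 [-1.    -0.001  0.001]]
n 6460 x=a*y+b*z+c [ 6.1000e-03 -4.0000e-04  5.7146e+00] y 28.399965010548108 108.98830020655453 z -30.925530998385312 31.14075763795862
30 z edges -30.3 31.1 x 5.9
45 z edges -30.4 31.1 x 6.0
60 z edges -30.6 30.9 x 6.2
75 z edges -30.5 30.9 x 6.2
90 z edges -30.9 31.0 x 6.2
105 z edges -30.7 30.9 x 6.4
t 16.95 tcp [ 0.521  -0.3746  0.1011] gap 0.0203 F [ 0.1 -1.2 -1.8] q [-0.746  0.389  1.596  0.     1.156 -1.084]
M x,y,z cols
 [[ 0.001 -0.332  0.943]
 [-0.001  0.943  0.332]
 [-1.    -0.001  0.001]]
need cm [ 0.13  0.14 -0.04] yaw y 109.36274593436733
```

View pics/w11.png

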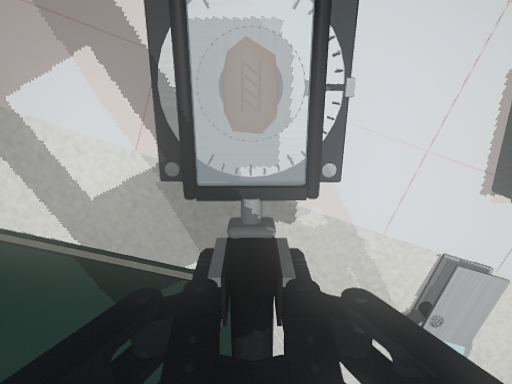

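View pics/s11z.png

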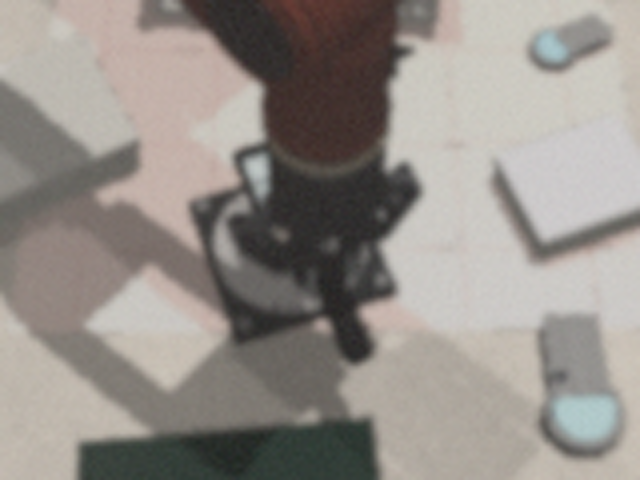

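Nearly there: I'll make a 2 mm correction along the handle and 1 mm down.

```bash
python3 -m creep '[{"claw":1,"dx":0.1,"dy":0.2,"dz":-0.04,"turn":0},{"claw":1,"dx":0,"dy":0,"dz":0,"turn":0},{"claw":1,"dx":0,"dy":0,"dz":0,"turn":0},{"claw":1,"dx":0,"dy":0,"dz":0,"turn":0}]'
python3 - <<'E'
from h import *
s,M=state(); y=np.array([76.6,75,74.4])/1000
for k in y: print('lens centre minus axis mm',((s['tool_pos']+M[:,1]*k+M[:,2]*.0005)[:2]*1000-[495.8,-300.8]).round(1))
print('yaw',np.degrees(np.arctan2(M[1,1],M[0,1])),'underside above sherd',s['tool_pos'][2]-.0159-.054)
robot.sign_off()
E
```

```text
clock: 17.43
tool_pos: [0.5195, -0.3724, 0.0993]
tcp_rot: [-0.265, 1.555, 0.265]
ft_force: [1.3, -0.7, -0.6]
finger_gap: 0.0201
t 17.43 tcp [ 0.5195 -0.3724  0.0993] gap 0.0201 F [ 1.3 -0.7 -0.6] q [-0.745  0.386  1.603 -0.     1.153 -1.083]
M x,y,z cols
 [[-0.    -0.332  0.943]
 [-0.     0.943  0.332]
 [-1.     0.    -0.   ]]
lens centre minus axis mm [-1.3  0.8]
lens centre minus axis mm [-0.7 -0.7]
lens centre minus axis mm [-0.5 -1.2]
yaw 109.36965635027998 underside above sherd 0.029393555328213618
the job is handed in; nothing more can be done
```

I turned the ring about 60° clockwise onto the zero mark and let go. Then I gripped the magnifier by its handle, carried it high over the basket, and handed the job in with it held over the sherd, at 17.4 s on the robot's clock.

Last checks:
- **Pointer:** it stood within about 1° of the zero line after release, and the later wrist pictures still showed it on the mark.
- **Height:** the magnifier's underside was about 29 mm above the sherd.
- **Level and direction:** it was level to about 0.4°, with its long sides within about 0.5° of the sherd's.
- **Centring:** it was within about 1.5 mm. Two estimates of where the frame sat in the grip disagreed by about 2 mm, so I set it between them.
- **Contact:** the wrist force was under 2 N, so I saw no sign of contact.

**Checks that failed:** the network did not find the lens or the sherd while the magnifier was held. I measured the frame from depth and checked the sherd's alignment by eye, through the lens. After the final 2 mm correction I checked only the pose and force readings and took no new picture.

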